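# Load the bench dolly and wheel it into its bay

## Task

Stand the small lidded sample tin on the mat of the bench dolly. Then push the dolly by its hoop handle, straight ahead at first so that both swivel castors swing round and trail straight behind their pivots before it reaches the bay, and steer it on its wheels, front end leading, into the bay marked by four corners of white tape. Leave it standing with the whole deck inside the corners and the castors still trailing; keep the tin upright, do not lift or tip the dolly, and leave everything else where it is.

Things in the scene. Friction and masses are not known exactly. Their poses are not given: they have to be found in the camera images.
- dolly: Bench dolly, 0.9 kg: aluminium deck 150 mm long (x), 100 wide (y); black mat, top 40 mm up, inside a 3 mm lip that rises to 46 mm. Two fixed front wheels (25 mm), axle line 52 mm ahead of the origin; two swivel castors at the rear. Origin on the worktop below mid-deck, +x forward (away from the handle), +y left. Rolls freely (0.4 N), stays put; turns about mid front axle, never sideways.
- dolly_bar (a point): Middle of the horizontal bar of the dolly's hoop handle: 92 mm behind the dolly's origin and 125 mm above the worktop. The bar runs along the dolly's y; its rubber grip is 56 mm long and 12 mm thick, between two steel uprights 80 mm apart. It can be pinched from above.
- dolly_front_left (a point): Front left corner of the dolly's deck, 75 mm ahead and 50 mm left of its origin, 38 mm up (axes as the dolly's).
- dolly_front_right (a point): Front right corner of the deck (75 mm ahead, 50 mm right).
- dolly_rear_left (a point): Rear left corner of the deck (75 mm behind, 50 mm left).
- dolly_rear_right (a point): Rear right corner of the deck (75 mm behind, 50 mm right).
- castor_left (a joint): Swivel of the left rear castor, rad, anticlockwise from above, unlimited: 0 (or whole turns) = trailing straight, its wheel 12 mm behind its pivot, which is 50 mm behind and 34 mm left of the dolly's origin. Pushed straight ahead it swings into trail within about 60 mm; pulled back or turned on the spot it swings away again.
- castor_right (a joint): The same for the right rear castor; its pivot is 50 mm behind and 34 mm right of the dolly's origin.
- castor_left_axle (a point): Centre of the left castor's wheel (25 mm in diameter), 12.5 mm above the worktop, 12 mm from its pivot; x points from the wheel to the pivot, so it points along the dolly's x when the castor trails.
- castor_right_axle (a point): The same for the right castor.
- bay: Parking bay on the worktop, in front of the two-plate clamp table: four L-shaped corners of flat white tape, 14 mm wide, arms 46 mm, enclosing a clear space 178 mm long (x) by 124 mm wide (y). Origin in its middle on the worktop; +x is the way the dolly's front must point.
- small_tin: The smaller of the two lidded aluminium sample tins that stand on the worktop behind the dolly (on the right as the robot sees it): 58 mm in diameter, 37 mm high, about 0.16 kg. Origin at the centre of its underside, z up.
- large_tin: The larger lidded sample tin, 69 mm in diameter, 44 mm high; to be left alone. Origin at the centre of its underside. The two tins stand about 150 mm apart, either way round.
- micrometer: Bystander: micrometer with a green frame, 155 x 49 x 12 mm, near the front edge of the worktop.
- lab_timer: Bystander: handheld timer with keys, 128 x 58 x 18 mm, near the front edge of the worktop.
- try_square: Bystander: steel try square, 158 x 104 x 13 mm, at the back of the worktop.
- spanner_big: Bystander: combination spanner 186 mm long, 7 mm thick, at the back of the worktop.
- spanner_small: Bystander: combination spanner 156 mm long, 6 mm thick, beside the larger one.

How it is judged:
By the outcome, as a careful person would: the job done as asked, in the order asked, and still so for the second after the job is handed in, with the robot touching nothing.
It also fails if it takes over 67 s, if anything falls off the work surface, if the arm or the gripper's body presses on something with over 40 N, if the wrist force passes 120 N, or if a joint passes its speed limit or range.

## Robot

A 7-joint arm with a two-finger parallel gripper is mounted at the origin on a cart in front of the work surface, level with it; the furniture and walls round the work are solid. World frame = base frame: x ahead of the robot, y to its left, z up, the work surface at z = 0. Lengths are in m, angles in degrees, forces in N, time in s.
With the tool pointing down it reaches from about 0.425 to 0.875 m from the base axis. Payload 4.7 kg.
Tool frame: the origin (TCP) lies between the finger pads; the fingertips stand 8 mm ahead of it and the grasp point (between the pads) lies 11 mm behind it; z points along the fingers, y is the line along which they close (so a half turn about z gives the same grasp; the last joint's range is limited). The gripper opens to 87 mm and grips with 3 to 60 N. Pads are 19 mm wide; open, the fingers measure 117 mm over their backs; the gripper's body (75 mm by 190 mm) begins 51 mm behind the grasp point.
Start: joints at [64.979, 18.392, -4.016, 83.108, 1.295, 78.541, -3.26], TCP at [0.283, -0.585, 0.204] pointing down, gripper open.
Joint ranges: [-163.93, 163.93], [-17.29, 119.83], [-79.2, 71.16], [3.27, 140.29], [-89.18, 269.18], [5.43, 117.66], [-154.24, 154.24]. Speed limits (degrees/s): [147.25, 147.25, 180, 180, 180, 180, 180].

## Interface

Orientations are given as [roll, pitch, yaw] about the fixed x, y, z axes, in that order (R = Rz(yaw) Ry(pitch) Rx(roll)).
In Python, from cell import env, viewer gives the robot as it stands. The module is installed in compiled form; this text tells all that it offers.
- The arm moves only by the tool arm_command, never from a script. Its argument "series" is a list of rows, each a list of 2 entries, a list of its own where there are three numbers: the shift along the tool's x, y, z in mm, then the turn about the tool's z in rad. A call has exactly 5 rows; each row is the pose to reach, as a shift and turn from the pose commanded when the call began, along the tool's axes at that moment; what a row does not reach only later rows make up. A row lasts 1/10 s, in which the tool goes at most 50 mm and 8.59 degrees, less where a joint would pass 70% of its speed; a pose out of reach is approached as far as the arm can. A call with a gripper value outside its range is refused whole. "grip" is the gripper command: -1 is fully open, 1 is shut, values between are in proportion, set as the call begins (left out, the last holds). The fingers move at their own pace and stop on an object; "grip_force" is the grip in N (left out, the last holds). Time passes only in rows, so rows that repeat a pose let the fingers close, or fill a call up. It gives the time, the measured TCP pose, the force, the opening and the grip force at its end, in the units of the state.
- env.get_obs(): the state, without advancing time (a new reading comes with each control period).
- viewer.read_camera(name): name is "scene" or "top" or "wrist"; returns (picture, depth): 480x640x3 uint8, blue, green, red; 480x640 float32, m along the optical axis (not along the pixel's ray), 0 where there is no reading.
- viewer.calibration(name): a dict with "K" (3x3 intrinsics, pixels), "T" (4x4, takes a point from camera to world coordinates); the wrist camera has in their place "hand_eye" (4x4, takes a point from camera to tool coordinates, whose origin is the TCP and whose axes are the flange's). Camera axes: x right, y up, looking along -z (the intrinsics and any distortion apply to the point x, -y, -z); pixel columns grow to the right and rows downward; lengths in m; the calibration is good to about 2 mm. A picture is of the moment at which its call begins: read the wrist's pose just before it. calibration takes no time and is no camera call.
- env.sign_off(): hands the job in; it is judged then, once.
The state is a dict: "time_s": time; "qpos": joint angles; "joint_velocities": joint speeds; "effort": joint torques, N m; "tool_pos": TCP position; "tool_rot": TCP orientation; "force": force on the tool from outside, world axes, zero at the start; "wrist_torque": the same for the moment, N m; "grip_width": finger opening in m; "grasp_force": force on a finger pad.
Only numpy, scipy, OpenCV 4.12 (cv2) and the standard library are available. Lean on these libraries where they do the work, as an engineer would, in place of code of your own. Each camera call takes 0.05 s, during which the arm holds its last target. There are 200 camera calls.

## Working session

There is one attempt and no reset: what is moved stays moved. The work goes in short steps, Python scripts to look and compute and a tool call to move; the robot and the scene stay as the last step left them, time stands still between calls to the robot, and variables do not carry over. Pictures are saved under pics/ and viewed, at most 10 in all, crops included, and the job is handed in when it is done.

Besides the shell and the picture viewer there is one more tool, called after "Emit:" as name(argument=value, ...) on one line, values as JSON. arm_command: Moves the arm, as the interface text tells. Its arguments: {"type":"object","properties":{"series":{"type":"array"},"grip":{"type":"number"},"grip_force":{"type":"number"}},"required":["series"]}

```bash
mkdir -p pics; ls; python3 - <<'E'
from cell import env,viewer
import cv2,numpy as np
o=env.get_obs();print({k:np.round(v,3) for k,v in o.items()})
for n in("scene","top"):
    p,d=viewer.read_camera(n);cv2.imwrite(f"pics/{n}0.png",p);np.save(f"{n}0.npy",d)
    print(n,viewer.calibration(n))
print(viewer.calibration("wrist"))
E
```

```text
pics
{'time_s': np.float64(0.0), 'qpos': array([64.979, 18.439, -4.016, 83.175,  1.295, 78.539, -3.261]), 'joint_velocities': array([ 0.082, -0.034, -0.036,  0.05 , -0.019,  0.047, -0.015]), 'effort': array([ 0.0000e+00, -4.9128e+01, -4.0400e-01, -3.1252e+01, -6.4000e-02,
        4.4000e-02,  0.0000e+00]), 'tool_pos': array([ 0.283, -0.585,  0.203]), 'tool_rot': array([-1.79892e+02,  6.00000e-03,  2.58300e+01]), 'force': array([ 0.059,  0.267, -0.981]), 'wrist_torque': array([-0.009,  0.033, -0.036]), 'grasp_force': np.float64(0.0), 'grip_width': np.float64(0.087)}
scene {'K': array([[460.00358114,   0.        , 327.34186969],
       [  0.        , 460.00358114, 230.46565576],
       [  0.        ,   0.        ,   1.        ]]), 'T': array([[-0.84322739,  0.22893189, -0.48637203,  0.10371741],
       [-0.53708602, -0.39666211,  0.74444461,  0.65879676],
       [-0.02249824,  0.88895971,  0.45743247,  0.5313265 ],
       [ 0.        ,  0.        ,  0.        ,  1.        ]])}
top {'K': array([[495.68567238,   0.        , 325.23346114],
       [  0.        , 495.68567238, 243.55957122],
       [  0.        ,   0.        ,   1.        ]]), 'T': array([[-0.01010635,  0.98661806, -0.16273494,  0.36125846],
       [-0.99993382, -0.01086626, -0.00378014, -0.03872936],
       [-0.00549787,  0.16268597,  0.98666258,  1.23780875],
       [ 0.        ,  0.        ,  0.        ,  1.        ]])}
{'K': array([[375.27460597,   0.        , 317.42674574],
       [  0.        , 375.27460597, 242.69774464],
       [  0.        ,   0.        ,   1.        ]]), 'hand_eye': array([[ 6.98813084e-04,  9.56989574e-01,  2.90121469e-01,
         7.97341563e-02],
       [ 9.99999301e-01, -3.91961116e-04, -1.11577366e-03,
        -4.56060779e-04],
       [-9.54067425e-04,  2.90122046e-01, -9.56989179e-01,
        -1.81093703e-01],
       [ 0.00000000e+00,  0.00000000e+00,  0.00000000e+00,
         1.00000000e+00]])}
```

View pics/top0.png

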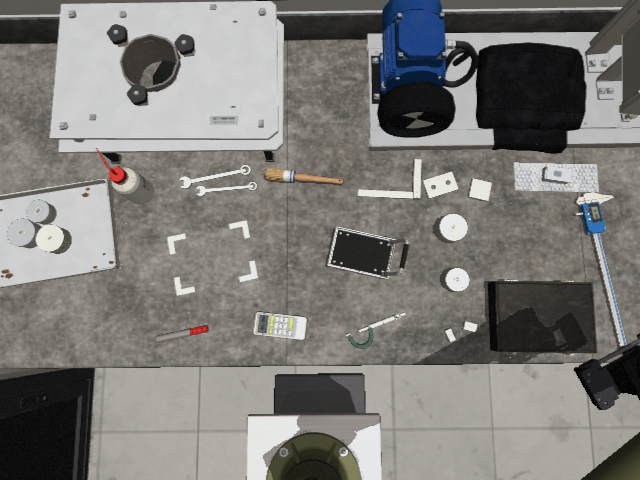

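View pics/scene0.png

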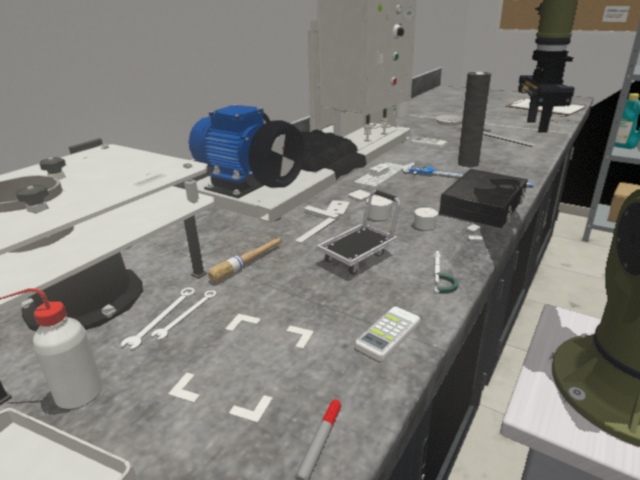

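The top view shows the dolly near (362,252) with its handle on the right, the tins at (453,227) and (457,279), and the bay around (213,257). The dolly points left, which is +y. I'll enlarge this view next.

```bash
python3 - <<'E'
import cv2,numpy as np
p=cv2.imread("pics/top0.png")
a=cv2.resize(p[215:305,320:480],None,fx=5,fy=5,interpolation=cv2.INTER_CUBIC)
cv2.imwrite("pics/c1.png",a)
a=cv2.resize(p[210:305,155:275],None,fx=6,fy=6,interpolation=cv2.INTER_CUBIC)
cv2.imwrite("pics/c2.png",a)
E
cat > h.py <<'E'
from cell import env,viewer
import cv2,numpy as np
def ray(n,uv,z,tool=None):
    c=viewer.calibration(n);K=c["K"]
    T=c["T"] if tool is None else tool@c["hand_eye"]
    uv=np.atleast_2d(np.float64(uv));d=np.c_[(uv[:,0]-K[0,2])/K[0,0],-(uv[:,1]-K[1,2])/K[1,1],-np.ones(len(uv))]@T[:3,:3].T
    o=T[:3,3];return o+d*((z-o[2])/d[:,2])[:,None]
E
```

```text
(no output)
```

View pics/c1.png

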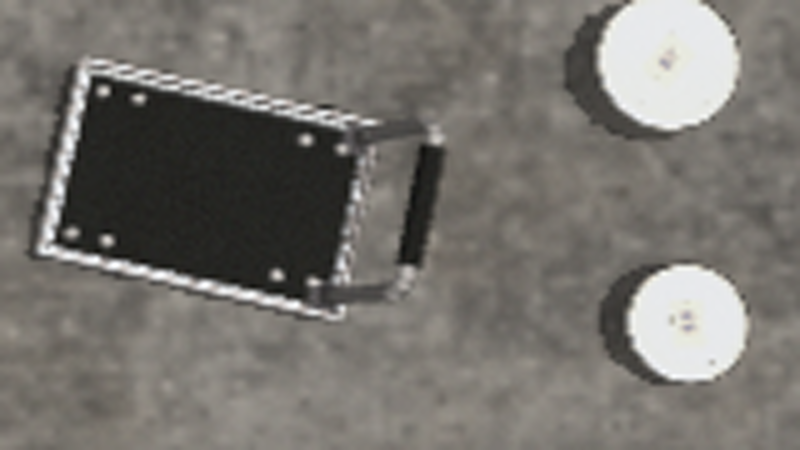

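View pics/c2.png

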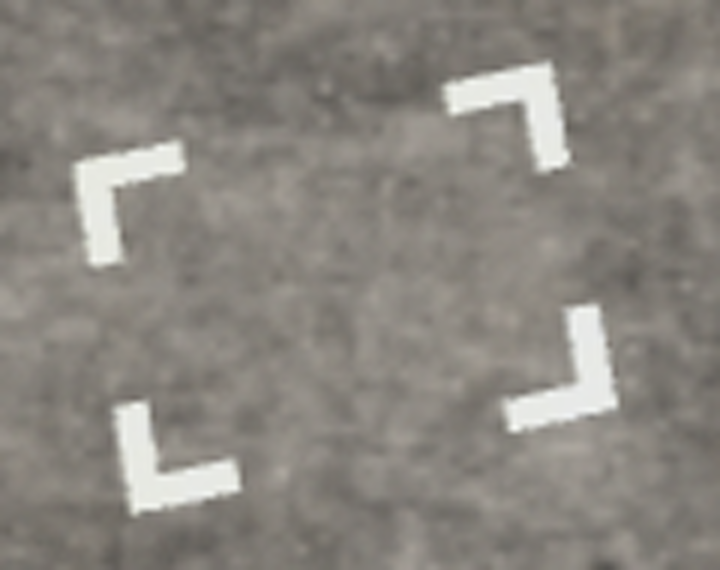

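In the first crop the small tin's centre is (687,323). The deck corners are FR (83,60), FL (40,252), RR (378,125) and RL (341,318), and the middle of the bar is (422,205). In the second crop the outer bay corners are (75,163), (552,62), (620,405) and (133,515).

```bash
python3 - <<'E'
from h import *
f=lambda a,k,ox,oy:(np.float64(a)+.5)/k-.5+[ox,oy]
def rep(name,P):  # FL FR RR RL
    F=(P[0]+P[1])/2;R=(P[2]+P[3])/2;d=F-R
    print(name,np.round(P[:,:2],4).tolist(),"c",P.mean(0)[:2].round(4),"yaw",np.degrees(np.arctan2(d[1],d[0])).round(2),"L",np.hypot(*d[:2]).round(4),"W",np.linalg.norm(P[0]-P[1]).round(4),np.linalg.norm(P[2]-P[3]).round(4))
rep("dolly",ray("top",f([(40,252),(83,60),(378,125),(341,318)],5,320,215),.045))
rep("bay",ray("top",f([(133,515),(75,163),(552,62),(620,405)],6,155,210),.0))
print("bar",ray("top",f((422,205),5,320,215),.125))
print("tin",ray("top",f((687,323),5,320,215),.037),ray("top",f((668,62),5,320,215),.044))
E
```

```text
dolly [[0.5053, -0.0394], [0.5998, -0.0615], [0.5659, -0.205], [0.4717, -0.184]] c [ 0.5357 -0.1225] yaw 76.82 L 0.148 W 0.0971 0.0965
bay [[0.4385, 0.3374], [0.5874, 0.3677], [0.6288, 0.1662], [0.4822, 0.1355]] c [0.5342 0.2517] yaw 101.91 L 0.2061 W 0.1519 0.1498
bar [[ 0.51520573 -0.21252673  0.125     ]]
tin [[ 0.46828082 -0.35249402  0.037     ]] [[ 0.59583713 -0.34819416  0.044     ]]
```

```bash
python3 - <<'E'
from h import *
c=viewer.calibration("scene");K,T=c["K"],c["T"];d=np.load("scene0.npy")
for u,v in[(477,76),(477,100),(470,160),(485,205),(500,180),(550,30),(520,182)]:
    z=d[v,u];p=T@[ (u-K[0,2])/K[0,0]*z,-(v-K[1,2])/K[1,1]*z,-z,1];print(u,v,z,p[:3].round(3))
c=viewer.calibration("top");K,T=c["K"],c["T"];d=np.load("top0.npy")
for u,v in[(540,295),(510,335),(560,325),(400,255)]:
    z=d[v,u];p=T@[ (u-K[0,2])/K[0,0]*z,-(v-K[1,2])/K[1,1]*z,-z,1];print(u,v,z,p[:3].round(3))
E
```

```text
477 76 1.4182978 [ 0.513 -0.834  0.296]
477 100 1.4499325 [ 0.505 -0.837  0.223]
470 160 1.5317687 [ 0.502 -0.83   0.029]
485 205 1.1472461 [ 0.345 -0.432  0.054]
500 180 1.2877597 [ 0.355 -0.616  0.057]
550 30 1.0270841 [ 0.287 -0.55   0.448]
520 182 1.2743387 [ 0.304 -0.63   0.056]
540 295 1.173081 [ 0.427 -0.541  0.058]
510 335 1.161754 [ 0.334 -0.465  0.054]
560 325 1.1642275 [ 0.356 -0.584  0.055]
400 255 1.250588 [ 0.534 -0.222 -0.002]
```

Emit:
arm_command(series=[[[44,-21,0],-0.14],[[88,-42,0],-0.28],[[132,-63,0],-0.42],[[176,-84,0],-0.56],[[220,-106,0],-0.7]], grip=-1, grip_force=20)

```text
time_s: 0.6
tool_pos: [0.4357, -0.3921, 0.2035]
tool_rot: [-180.0, 0.0, 66.3]
force: [0.4, -1.0, 0.3]
grip_width: 0.0869
grasp_force: 0.0
```

```bash
cat >> h.py <<'E'
from scipy.spatial.transform import Rotation as Ro
def tool():
    o=env.get_obs();T=np.eye(4);T[:3,3]=o["tool_pos"];T[:3,:3]=Ro.from_euler("xyz",o["tool_rot"],degrees=True).as_matrix();return T,o
def to(p,yaw):
    T,o=tool();dy=np.radians(yaw-o["tool_rot"][2]);print("t",o["time_s"].round(2),"pos",o["tool_pos"].round(4),"rot",o["tool_rot"].round(2),"w",round(float(o["grip_width"]),4),"F",o["force"].round(1))
    print("shift mm",(T[:3,:3].T@(np.array(p)-T[:3,3])*1000).round(1),"turn",round(-((dy+np.pi)%(2*np.pi)-np.pi),3))
E
python3 -c "
from h import *
to((.468,-.352,.15),76.8)"
```

```text
Traceback (most recent call last):
  File "h.py", line 12, in to
    T,o=tool();dy=np.radians(yaw-o["tool_rot"][2]);print("t",o["time_s"].round(2),"pos",o["tool_pos"].round(4),"rot",o["tool_rot"].round(2),"w",round(float(o["grip_width"]),4),"F",o["force"].round(1))
                                                             ^^^^^^^^^^^^^^^^^
AttributeError: 'float' object has no attribute 'round'
```

```bash
sed -i 's/o\["time_s"\].round(2)/o["time_s"]/' h.py; python3 -c "
from h import *
to((.468,-.352,.12),76.8)"
```

```text
t 0.6 pos [ 0.4357 -0.3921  0.2035] rot [-179.97    0.     66.25] w 0.0869 F [ 0.4 -1.   0.3]
shift mm [49.7 13.4 83.5] turn -0.184
```

Emit:
arm_command(series=[[[20,5,25],-0.1],[[40,10,50],-0.18],[[50,13,84],-0.18],[[50,13,84],-0.18],[[50,13,84],-0.18]])

```text
time_s: 1.1
tool_pos: [0.4666, -0.3537, 0.1197]
tool_rot: [-179.9, -0.0, 76.2]
force: [-0.5, -1.0, -0.8]
grip_width: 0.0868
grasp_force: 0.0
```

```bash
python3 - <<'E'
from h import *
T,o=tool();p,d=viewer.read_camera("wrist")
c=viewer.calibration("wrist")
X=np.linalg.inv(T@c["hand_eye"])@[.468,-.352,.037,1];K=c["K"]
print("expected px",K[0,2]+K[0,0]*X[0]/-X[2],K[1,2]-K[1,1]*X[1]/-X[2])
cv2.imwrite("pics/w1.png",p);to((.468,-.352,.018),76.8)
E
```

```text
expected px 319.2098320511632 240.06500352132164
t 1.15 pos [ 0.4671 -0.3549  0.121 ] rot [1.7996e+02 6.0000e-02 7.6170e+01] w 0.0869 F [ 0.7 -0.8 -0. ]
shift mm [3.10e+00 1.00e-01 1.03e+02] turn -0.011
```

View pics/w1.png

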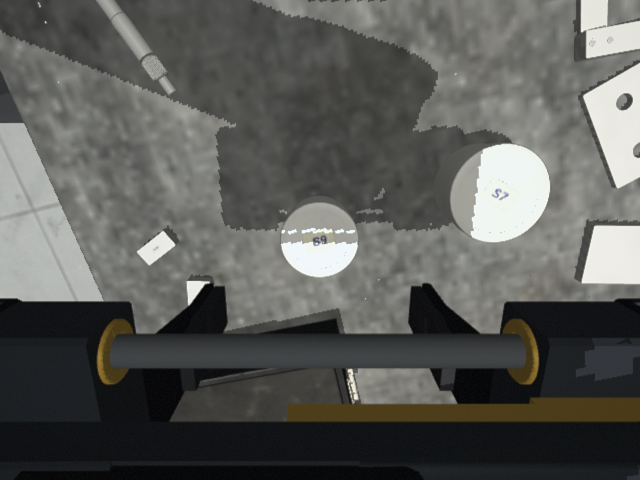

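The wrist view has the small tin centred at (319,239), which matches the prediction of (319,240). The gripper can go straight down from here.

Emit:
arm_command(series=[[[2,0,40],-0.01],[[2,0,75],-0.01],[[2,0,102],-0.01],[[2,0,102],-0.01],[[2,0,102],-0.01]])

```text
time_s: 1.65
tool_pos: [0.4683, -0.3532, 0.0197]
tool_rot: [179.9, 0.1, 76.7]
force: [0.7, -0.2, 0.6]
grip_width: 0.0869
grasp_force: 0.0
```

Emit:
arm_command(series=[[[0,0,0],0],[[0,0,0],0],[[0,0,0],0],[[0,0,0],0],[[0,0,0],0]], grip=1, grip_force=20)

```text
time_s: 2.15
tool_pos: [0.468, -0.3517, 0.0183]
tool_rot: [180.0, 0.0, 76.8]
force: [0.3, 0.1, 2.6]
grip_width: 0.0548
grasp_force: 7.9
```

Emit:
arm_command(series=[[[0,0,0],0],[[0,0,-20],0],[[0,0,-60],0],[[0,0,-100],0],[[0,0,-130],0]])

```text
time_s: 2.65
tool_pos: [0.4684, -0.3518, 0.1505]
tool_rot: [179.9, 0.1, 76.8]
force: [0.3, -0.1, 0.7]
grip_width: 0.0147
grasp_force: 0.0
```

```bash
python3 -c "
from h import *
a=np.radians(76.8);c=np.array([.5357,-.1225])+.015*np.array([np.cos(a),np.sin(a)]);print(c)
to((*c,.15),76.8);to((*c,.06),76.8)"
```

```text
[ 0.53912526 -0.10789632]
t 2.65 pos [ 0.4684 -0.3518  0.1505] rot [1.7988e+02 6.0000e-02 7.6840e+01] w 0.0147 F [ 0.3 -0.1  0.7]
shift mm [2.536e+02 1.330e+01 2.000e-01] turn 0.001
t 2.65 pos [ 0.4684 -0.3518  0.1505] rot [1.7988e+02 6.0000e-02 7.6840e+01] w 0.0147 F [ 0.3 -0.1  0.7]
shift mm [253.7  13.1  90.2] turn 0.001
```

The tin slipped out of the grip, so I need another look.

Emit:
arm_command(series=[[[0,0,0],0],[[0,0,0],0],[[0,0,0],0],[[0,0,0],0],[[0,0,0],0]], grip=-1)

```text
time_s: 3.15
tool_pos: [0.4671, -0.3511, 0.1466]
tool_rot: [-179.9, -0.1, 76.8]
force: [-0.3, 0.3, 0.3]
grip_width: 0.0467
grasp_force: 0.0
```

```bash
python3 - <<'E'
from h import *
T,o=tool();p,d=viewer.read_camera("wrist")
t,_=viewer.read_camera("top")
a=np.vstack([cv2.resize(p[150:350,220:640],(800,381)),cv2.resize(t[250:305,430:500][:, :],(280,219))[:,:] if 0 else cv2.copyMakeBorder(cv2.resize(t[205:305,400:500],(219,219)),0,0,0,581,0)])
cv2.imwrite("pics/w2.png",a);print(a.shape);np.save("w2.npy",p)
cv2.imwrite("pics/w2full.png",p);to((.468,-.352,.15),76.8)
E
```

```text
(600, 800, 3)
t 3.25 pos [ 0.4674 -0.3513  0.1471] rot [-1.7993e+02 -3.0000e-02  7.6820e+01] w 0.0548 F [-0.4 -0.1  0.8]
shift mm [-0.6  0.7 -2.9] turn 0.0
```

View pics/w2full.png

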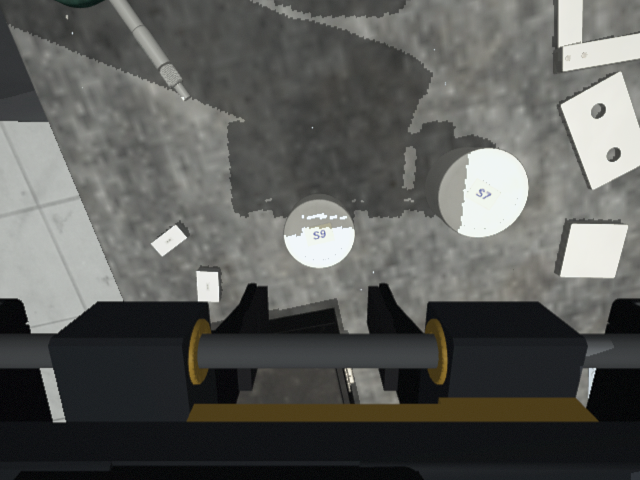

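```bash
python3 - <<'E'
from h import *
T,o=tool()
print("wrist",ray("wrist",[(319.5,233)],.037,T), T.round(3)[:3,3])
t,d=viewer.read_camera("top");np.save("t2.npy",d);cv2.imwrite("pics/t2.png",t)
c=viewer.calibration("top");K,M=c["K"],c["T"]
v,u=np.mgrid[255:300,435:485];z=d[255:300,435:485]
P=np.stack([(u-K[0,2])/K[0,0]*z,-(v-K[1,2])/K[1,1]*z,-z],-1)@M[:3,:3].T+M[:3,3]
m=(P[...,2]>.02)&(P[...,2]<.06);Q=P[m];print(m.sum(),Q.mean(0),Q.min(0),Q.max(0),np.percentile(Q[:,2],[5,50,95]))
print(o["grip_width"])
E
```

```text
wrist [[ 0.4687196  -0.35174406  0.037     ]] [ 0.467 -0.351  0.147]
392 [ 0.46948935 -0.34815041  0.03619907] [ 0.43969946 -0.37566336  0.02058481] [ 0.49602346 -0.32333963  0.04396254] [0.03100235 0.0365084  0.04065542]
0.05479918610272638
```

The tin is still upright at the same spot. The likely cause is that I lifted before the grip force had built up, so I'll retry with more force and a longer hold.

Emit:
arm_command(series=[[[0,0,0],0],[[0,0,0],0],[[0,0,0],0],[[1,-1,25],0],[[1,-1,65],0]], grip=-1, grip_force=40)

```text
time_s: 3.8
tool_pos: [0.4693, -0.3519, 0.0852]
tool_rot: [179.6, 0.2, 76.8]
force: [0.3, -1.2, -0.1]
grip_width: 0.0864
grasp_force: 0.0
```

Emit:
arm_command(series=[[[0,0,35],0],[[0,0,66],0],[[0,0,66],0],[[0,0,66],0],[[0,0,66],0]])

```text
time_s: 4.3
tool_pos: [0.4685, -0.3514, 0.0191]
tool_rot: [179.8, 0.1, 76.8]
force: [0.2, 0.7, -0.3]
grip_width: 0.0872
grasp_force: 0.0
```

Emit:
arm_command(series=[[[0,0,0],0],[[0,0,0],0],[[0,0,0],0],[[0,0,0],0],[[0,0,0],0]], grip=1)

```text
time_s: 4.8
tool_pos: [0.4673, -0.3504, 0.0171]
tool_rot: [180.0, 0.0, 76.8]
force: [-0.5, -0.2, 1.5]
grip_width: 0.0549
grasp_force: 21.7
```

Emit:
arm_command(series=[[[0,0,0],0],[[0,0,0],0],[[0,0,0],0],[[0,0,0],0],[[0,0,0],0]])

```text
time_s: 5.3
tool_pos: [0.4673, -0.3505, 0.0171]
tool_rot: [180.0, 0.0, 76.8]
force: [0.4, -0.9, 2.3]
grip_width: 0.053
grasp_force: 40.2
```

The grip is firm now at 40 N, so I'm lifting.

Emit:
arm_command(series=[[[0,0,-8],0],[[0,0,-35],0],[[0,0,-75],0],[[0,0,-120],0],[[0,0,-160],0]])

```text
time_s: 5.8
tool_pos: [0.4664, -0.35, 0.1786]
tool_rot: [-180.0, -0.0, 76.8]
force: [0.3, -0.6, -1.5]
grip_width: 0.0535
grasp_force: 40.1
```

```bash
python3 - <<'E'
from h import *
to((.5391,-.1079,.175),76.8)
E
```

```text
t 5.8 pos [ 0.4664 -0.35    0.1786] rot [-1.7996e+02 -1.0000e-02  7.6820e+01] w 0.0535 F [ 0.3 -0.6 -1.5]
shift mm [252.3  15.6   3.6] turn 0.0
```

Emit:
arm_command(series=[[[25,2,0],0],[[65,4,0],0],[[110,7,0],0],[[155,10,0],0],[[200,13,0],0]])

```text
time_s: 6.3
tool_pos: [0.5247, -0.1569, 0.1766]
tool_rot: [-179.9, 0.0, 76.8]
force: [0.4, -0.4, -1.7]
grip_width: 0.053
grasp_force: 40.0
```

Emit:
arm_command(series=[[[35,2,0],0],[[52,3,0],0],[[52,3,0],0],[[52,3,30],0],[[52,3,60],0]])

```text
time_s: 6.8
tool_pos: [0.5401, -0.1105, 0.1168]
tool_rot: [179.9, 0.1, 76.7]
force: [0.5, -0.5, -3.0]
grip_width: 0.0533
grasp_force: 40.0
```

```bash
python3 - <<'E'
from h import *
p,_=viewer.read_camera("scene")
T,o=tool();w,_=viewer.read_camera("wrist")
cv2.imwrite("pics/s3.png",np.hstack([cv2.resize(p[170:290,290:430],(420,360)),cv2.resize(w,(380,360))]))
to((.5391,-.1079,.059),76.8)
E
```

```text
t 6.9 pos [ 0.5356 -0.1099  0.1125] rot [-1.7946e+02  5.0000e-02  7.6720e+01] w 0.0531 F [-0.6 -0.7 -2.8]
shift mm [ 2.7  3.4 53.5] turn -0.001
```

View pics/s3.png

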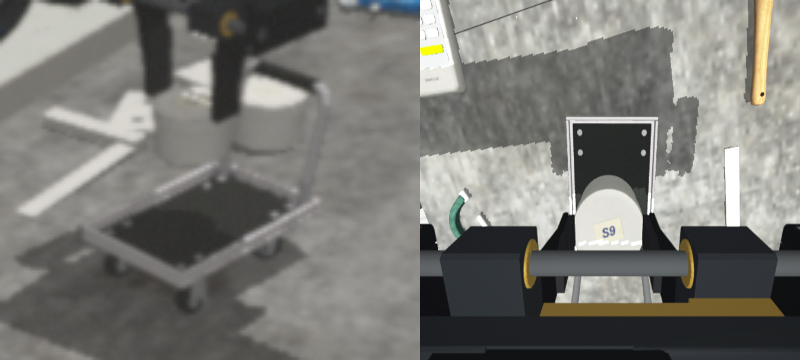

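The wrist view shows the held tin centred over the deck: the deck spans x 567–657 and the tin 575–643. The scene view shows it clear of the handle. Next I lower it onto the mat.

Emit:
arm_command(series=[[[1,1,15],0],[[1,1,35],0],[[1,1,48],0],[[1,1,53],0],[[1,1,55],0]])

```text
time_s: 7.4
tool_pos: [0.5413, -0.1081, 0.0618]
tool_rot: [-180.0, 0.0, 76.8]
force: [0.5, -0.4, -1.7]
grip_width: 0.0533
grasp_force: 40.1
```

Emit:
arm_command(series=[[[0,0,1],0],[[0,0,1.5],0],[[0,0,2],0],[[0,0,2],0],[[0,0,2],0]])

```text
time_s: 7.9
tool_pos: [0.5414, -0.1079, 0.0601]
tool_rot: [180.0, 0.0, 76.8]
force: [-0.4, -0.1, -2.1]
grip_width: 0.0532
grasp_force: 40.1
```

Emit:
arm_command(series=[[[0,0,0.5],0],[[0,0,1],0],[[0,0,1.5],0],[[0,0,2],0],[[0,0,2],0]])

```text
time_s: 8.4
tool_pos: [0.5411, -0.1079, 0.0577]
tool_rot: [-180.0, 0.0, 76.8]
force: [-0.0, 0.1, -2.0]
grip_width: 0.0532
grasp_force: 40.1
```

Emit:
arm_command(series=[[[0,0,0.5],0],[[0,0,0.5],0],[[0,0,1],0],[[0,0,1],0],[[0,0,1],0]])

```text
time_s: 8.9
tool_pos: [0.5413, -0.1079, 0.057]
tool_rot: [180.0, 0.0, 76.8]
force: [-0.3, -0.2, -0.2]
grip_width: 0.0529
grasp_force: 40.2
```

The weight is off the gripper, so the tin is resting on the mat. I'll release by opening only partway, then rise.

Emit:
arm_command(series=[[[0,0,0],0],[[0,0,0],0],[[0,0,0],0],[[0,0,0],0],[[0,0,0],0]], grip=-0.65)

```text
time_s: 9.4
tool_pos: [0.5413, -0.1079, 0.0569]
tool_rot: [180.0, 0.0, 76.8]
force: [-0.2, -0.5, 0.1]
grip_width: 0.0709
grasp_force: 0.0
```

Emit:
arm_command(series=[[[0,0,-3],0],[[0,0,-15],0],[[0,0,-45],0],[[0,0,-90],0],[[0,0,-140],0]])

```text
time_s: 9.9
tool_pos: [0.5404, -0.1076, 0.1984]
tool_rot: [-179.9, -0.0, 76.8]
force: [0.1, -0.6, -0.5]
grip_width: 0.0717
grasp_force: 0.0
```

```bash
python3 - <<'E'
from h import *
t,_=viewer.read_camera("top");cv2.imwrite("pics/t4f.png",t)
T,o=tool();w,_=viewer.read_camera("wrist");print(T.round(4).tolist())
cv2.imwrite("pics/t4.png",np.hstack([cv2.resize(t[215:305,320:440],(420,315),interpolation=cv2.INTER_CUBIC),cv2.resize(w[120:390,160:480],(373,315))]))
a=np.radians(76.8);b=np.array([.5357,-.1225])-.092*np.array([np.cos(a),np.sin(a)]);print(b)
to((*b,.197),-13.2)
E
```

```text
[[0.2276, 0.9737, 0.0132, 0.5457], [0.9737, -0.2276, -0.0038, -0.1082], [-0.0007, 0.0137, -0.9999, 0.2085], [0.0, 0.0, 0.0, 1.0]]
[ 0.51469172 -0.21206926]
t 10.0 pos [ 0.546  -0.1081  0.2056] rot [1.7918e+02 4.0000e-02 7.6840e+01] w 0.0717 F [ 0.9  0.  -1.1]
shift mm [-108.3   -6.9    8.6] turn 1.571
```

View pics/t4.png

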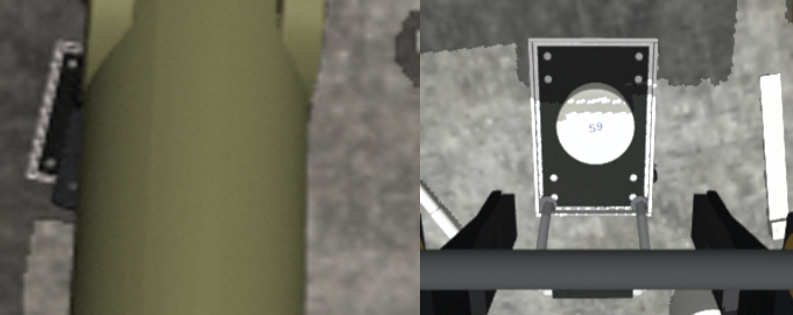

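The tin stands upright near mid-deck, at about (595,125) in the picture's right half, and the bar is at about (595,293). Next I go to the bar and turn the gripper 90°.

Emit:
arm_command(series=[[[-22,0,0],0.14],[[-44,0,0],0.28],[[-66,-1,0],0.42],[[-88,-1,0],0.56],[[-107,-2,0],0.7]], grip=-1)

```text
time_s: 10.5
tool_pos: [0.5146, -0.2128, 0.1975]
tool_rot: [179.9, -0.0, 36.4]
force: [0.5, -0.0, 0.2]
grip_width: 0.0868
grasp_force: 0.0
```

Emit:
arm_command(series=[[[0,0,0],0.14],[[0,0,0],0.28],[[0,0,0],0.42],[[0,0,0],0.56],[[0,0,0],0.7]])

```text
time_s: 11.0
tool_pos: [0.515, -0.2115, 0.1975]
tool_rot: [180.0, -0.0, -3.7]
force: [0.6, -1.0, 0.2]
grip_width: 0.0869
grasp_force: 0.0
```

Emit:
arm_command(series=[[[0,0,0],0.1],[[0,0,0],0.17],[[0,0,0],0.17],[[0,0,0],0.17],[[0,0,0],0.17]])

```text
time_s: 11.5
tool_pos: [0.5149, -0.2116, 0.1971]
tool_rot: [180.0, -0.0, -13.1]
force: [-0.8, -0.5, -0.6]
grip_width: 0.0873
grasp_force: 0.0
```

```bash
python3 - <<'E'
from h import *
T,o=tool();w,_=viewer.read_camera("wrist");c=viewer.calibration("wrist");K=c["K"]
t,_=viewer.read_camera("top");cv2.imwrite("pics/t5f.png",t)
X=np.linalg.inv(T@c["hand_eye"])@[.5147,-.2121,.125,1]
print("bar px",K[0,2]+K[0,0]*X[0]/-X[2],K[1,2]-K[1,1]*X[1]/-X[2])
cv2.imwrite("pics/w5.png",w)
to((.5147,-.2121,.125),-13.2);to((.5147,-.2121,.114),-13.2)
E
```

```text
bar px 318.2798943470337 246.78919591321028
t 11.6 pos [ 0.5149 -0.2116  0.1969] rot [180.    -0.   -13.09] w 0.0872 F [-0.5 -0.3 -0.1]
shift mm [-0.1  0.6 71.9] turn 0.002
t 11.6 pos [ 0.5149 -0.2116  0.1969] rot [180.    -0.   -13.09] w 0.0872 F [-0.5 -0.3 -0.1]
shift mm [-0.1  0.6 82.9] turn 0.002
```

View pics/w5.png

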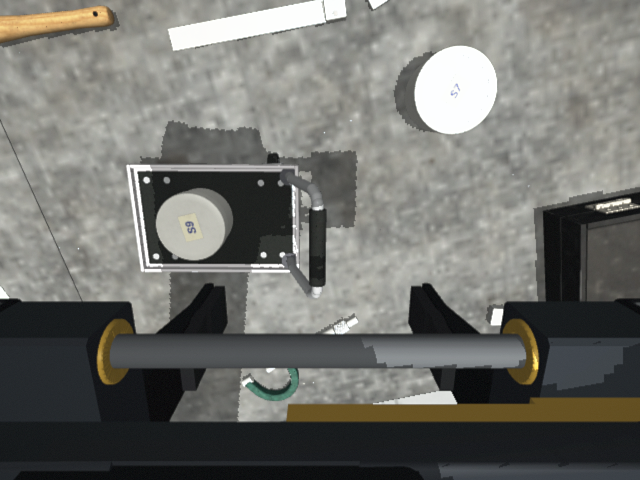

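The wrist view has the rubber grip centred at (318,247), as predicted, and running along the image vertical. I'm going down to pinch it.

Emit:
arm_command(series=[[[0,0,30],0],[[0,0,60],0],[[0,0,78],0],[[0,0,83],0],[[0,0,83],0]], grip_force=25)

```text
time_s: 12.1
tool_pos: [0.5146, -0.2115, 0.1134]
tool_rot: [-180.0, 0.1, -13.1]
force: [0.1, 0.1, -0.1]
grip_width: 0.0873
grasp_force: 0.0
```

Emit:
arm_command(series=[[[0,0,0],0],[[0,0,0],0],[[0,0,0],0],[[0,0,0],0],[[0,0,0],0]], grip=1)

```text
time_s: 12.6
tool_pos: [0.5151, -0.2117, 0.1142]
tool_rot: [180.0, -0.0, -13.1]
force: [0.0, 0.6, 0.6]
grip_width: 0.0549
grasp_force: 0.0
```

Emit:
arm_command(series=[[[0,0,0],0],[[0,0,0],0],[[0,0,0],0],[[0,0,0],0],[[0,0,0],0]])

```text
time_s: 13.1
tool_pos: [0.5149, -0.2116, 0.1138]
tool_rot: [180.0, -0.0, -13.1]
force: [-0.6, 0.2, 0.5]
grip_width: 0.0149
grasp_force: 0.0
```

Emit:
arm_command(series=[[[0,0,0],0],[[0,0,0],0],[[0,0,0],0],[[0,0,0],0],[[0,0,0],0]])

```text
time_s: 13.6
tool_pos: [0.5149, -0.2116, 0.1138]
tool_rot: [180.0, -0.0, -13.1]
force: [0.3, 1.6, 0.0]
grip_width: 0.0006
grasp_force: 0.0
```

```bash
cat > plan.py <<'E'
# waypoints for the bar: front-axle mid F follows straight - arc - straight; bar = F - 0.144*heading
from h import *
u=lambda a:np.array([np.cos(a),np.sin(a)])
def plan(bar,h0,L,step,z,bay=(.5342,.2517),hb=101.9):
    h0,hb=np.radians([h0,hb]);F0=np.array(bar)+.144*u(h0);F1=np.array(bay)+.052*u(hb)
    s,t=np.linalg.solve(np.c_[u(h0),u(hb)],F1-F0);d=hb-h0;R=L/np.tan(d/2);A=abs(R*d)
    n1,n2=s-L,t-L;print("straight",n1,"arc",A,"R",R,"final",n2)
    tot=n1+A+n2
    def pose(q):
        if q<=n1:F,h=F0+u(h0)*q,h0
        elif q<=n1+A:
            h=h0+(q-n1)/R;n=np.array([-np.sin(h0),np.cos(h0)]);C=F0+u(h0)*n1+R*n;F=C-R*np.array([-np.sin(h),np.cos(h)])
        else:F,h=F1-u(hb)*(tot-q),hb
        return F-.144*u(h),h
    q=0;p,h=pose(0)
    while q<tot-1e-6:
        rows=[]
        for i in range(5):
            q=min(q+step,tot);b,g=pose(q);y=h-np.pi/2;dl=b-p
            rows.append([[round(float(dl@u(y))*1e3,1),round(float(dl@[np.sin(y),-np.cos(y)])*1e3,1),0],round(float(h-g),3)])
        print(rows);p,h=pose(q)
E
python3 -c "
from plan import *
T,o=tool();print(o['tool_pos'],o['tool_rot'],o['force'],o['grip_width'])
plan(o['tool_pos'][:2],o['tool_rot'][2]+90,.045,.008,0)"
```

```text
[ 0.51489314 -0.21161072  0.11383888] [ 1.79995886e+02 -8.98905726e-05 -1.31333892e+01] [0.34967001 1.60493166 0.02404287] 0.0005552064060528534
straight 0.08142311058990802 arc 0.08856371329543883 R 0.20270235693355548 final 0.21135261958377416
[[[-0.0, -8.0, 0], 0.0], [[0.0, -16.0, 0], 0.0], [[0.0, -24.0, 0], 0.0], [[0.0, -32.0, 0], 0.0], [[0.0, -40.0, 0], 0.0]]
[[[-0.0, -8.0, 0], 0.0], [[-0.0, -16.0, 0], 0.0], [[0.0, -24.0, 0], 0.0], [[-0.0, -32.0, 0], 0.0], [[-0.0, -40.0, 0], 0.0]]
[[[4.6, -8.1, 0], -0.032], [[9.8, -16.4, 0], -0.072], [[14.7, -24.8, 0], -0.111], [[19.3, -33.5, 0], -0.151], [[23.6, -42.4, 0], -0.19]]
[[[5.5, -8.1, 0], -0.039], [[10.7, -16.4, 0], -0.079], [[15.6, -25.0, 0], -0.118], [[20.1, -33.7, 0], -0.158], [[24.3, -42.5, 0], -0.197]]
[[[5.5, -8.1, 0], -0.039], [[6.5, -16.2, 0], -0.049], [[6.2, -24.2, 0], -0.049], [[5.8, -32.1, 0], -0.049], [[5.4, -40.1, 0], -0.049]]
[[[0.0, -8.0, 0], 0.0], [[-0.0, -16.0, 0], 0.0], [[-0.0, -24.0, 0], 0.0], [[0.0, -32.0, 0], 0.0], [[-0.0, -40.0, 0], 0.0]]
[[[0.0, -8.0, 0], 0.0], [[-0.0, -16.0, 0], 0.0], [[-0.0, -24.0, 0], 0.0], [[-0.0, -32.0, 0], 0.0], [[-0.0, -40.0, 0], 0.0]]
[[[0.0, -8.0, 0], 0.0], [[-0.0, -16.0, 0], 0.0], [[-0.0, -24.0, 0], 0.0], [[-0.0, -32.0, 0], 0.0], [[-0.0, -40.0, 0], 0.0]]
[[[0.0, -8.0, 0], 0.0], [[-0.0, -16.0, 0], 0.0], [[-0.0, -24.0, 0], 0.0], [[-0.0, -32.0, 0], 0.0], [[-0.0, -40.0, 0], 0.0]]
[[[-0.0, -8.0, 0], 0.0], [[-0.0, -16.0, 0], 0.0], [[0.0, -21.3, 0], 0.0], [[0.0, -21.3, 0], 0.0], [[0.0, -21.3, 0], 0.0]]
```

```bash
cat >> h.py <<'E'
def cloud(n,Tt=None):
    p,d=viewer.read_camera(n);c=viewer.calibration(n);K=c["K"];M=c["T"] if Tt is None else Tt@c["hand_eye"]
    v,u=np.mgrid[:480,:640]
    P=np.stack([(u-K[0,2])/K[0,0]*d,-(v-K[1,2])/K[1,1]*d,-d],-1)@M[:3,:3].T+M[:3,3];P[d==0]=9;return p,P
E
python3 - <<'E'
from h import *
T,o=tool()
for n,Tt in(("wrist",T),("scene",None),("top",None)):
    p,P=cloud(n,Tt);cv2.imwrite(f"pics/d_{n}.png",p);np.save(f"P_{n}.npy",P)
    near=(abs(P[...,0]-.53)<.15)&(abs(P[...,1]+.17)<.2)
    dark=p.max(2)<70
    for lo,hi in((.03,.06),(.06,.1),(.1,.118),(.118,.14)):
        m=near&(P[...,2]>lo)&(P[...,2]<hi)
        if m.sum()>5:
            Q=P[m];vv,uu=np.nonzero(m);print(n,lo,hi,m.sum(),np.percentile(Q,[2,50,98],axis=0).round(3).tolist(),"px",uu.min(),uu.max(),vv.min(),vv.max())
E
```

```text
wrist 0.03 0.06 30954 [[0.49, -0.366, 0.037], [0.568, -0.164, 0.041], [0.624, -0.047, 0.048]] px 65 542 14 312
wrist 0.06 0.1 7454 [[0.516, -0.203, 0.065], [0.544, -0.113, 0.077], [0.567, -0.085, 0.081]] px 100 303 189 303
wrist 0.1 0.118 223 [[0.554, -0.22, 0.101], [0.558, -0.213, 0.112], [0.559, -0.208, 0.118]] px 292 318 201 219
wrist 0.118 0.14 1860 [[0.523, -0.222, 0.119], [0.536, -0.216, 0.129], [0.556, -0.208, 0.139]] px 298 337 210 301
scene 0.03 0.06 1774 [[0.476, -0.357, 0.035], [0.53, -0.109, 0.042], [0.607, -0.042, 0.057]] px 318 396 196 265
scene 0.06 0.1 575 [[0.476, -0.207, 0.061], [0.534, -0.108, 0.077], [0.564, -0.081, 0.097]] px 340 398 203 243
scene 0.1 0.118 59 [[0.473, -0.218, 0.101], [0.481, -0.199, 0.11], [0.557, -0.19, 0.117]] px 368 400 195 212
scene 0.118 0.14 179 [[0.476, -0.218, 0.12], [0.508, -0.206, 0.128], [0.551, -0.196, 0.139]] px 370 399 190 204
top 0.03 0.06 1445 [[0.478, -0.186, 0.034], [0.515, -0.096, 0.039], [0.594, -0.048, 0.048]] px 328 391 226 278
top 0.06 0.1 434 [[0.478, -0.187, 0.069], [0.539, -0.109, 0.076], [0.566, -0.085, 0.084]] px 346 393 237 275
top 0.1 0.118 14 [[0.474, -0.201, 0.101], [0.477, -0.195, 0.111], [0.481, -0.192, 0.118]] px 394 399 271 274
top 0.118 0.14 28 [[0.475, -0.209, 0.119], [0.482, -0.203, 0.126], [0.489, -0.196, 0.131]] px 397 403 267 274
```

```bash
python3 - <<'E'
import cv2,numpy as np
w=cv2.imread("pics/d_wrist.png");s=cv2.imread("pics/d_scene.png");t=cv2.imread("pics/d_top.png")
r=lambda a:cv2.resize(a,(400,300),interpolation=cv2.INTER_CUBIC)
a=np.vstack([np.hstack([r(w[140:380,160:480]),r(s[160:235,340:440])]),np.hstack([r(w),r(t[215:290,340:440])])])
cv2.imwrite("pics/comp.png",a)
E
```

View pics/comp.png

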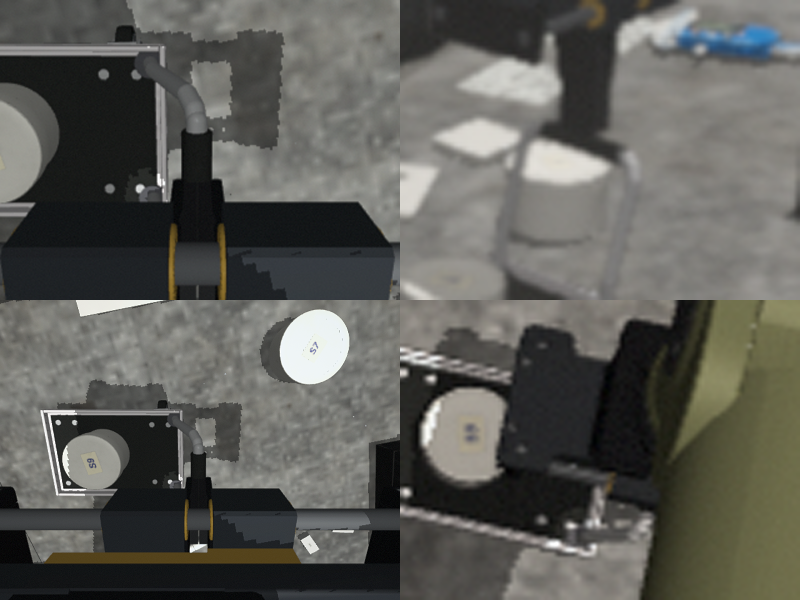

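```bash
python3 - <<'E'
import numpy as np,cv2
P=np.load("P_wrist.npy");w=cv2.imread("pics/d_wrist.png")
for v in range(236,312,3):print(v,P[v,318].round(4),w[v,318])
E
```

```text
236 [ 0.5467 -0.2191  0.1297] [130 130 127]
239 [ 0.545  -0.2187  0.1286] [119 119 118]
242 [ 0.5439 -0.2185  0.1298] [118 118 117]
245 [ 0.5422 -0.2181  0.1287] [119 119 118]
248 [ 0.5414 -0.2179  0.1309] [24 23 22]
251 [ 0.5398 -0.2175  0.1302] [25 26 25]
254 [ 0.5391 -0.2173  0.1323] [21 24 22]
257 [ 0.5375 -0.217   0.1316] [25 27 24]
260 [ 0.5354 -0.2165  0.1299] [19 23 20]
263 [ 0.5345 -0.2163  0.1314] [25 28 25]
266 [ 0.5329 -0.2159  0.1309] [24 25 24]
269 [ 0.5316 -0.2156  0.1314] [23 25 24]
272 [ 0.5301 -0.2153  0.1311] [24 26 24]
275 [ 0.5282 -0.2148  0.13  ] [26 25 25]
278 [ 0.5268 -0.2145  0.1303] [22 26 21]
281 [ 0.5251 -0.2141  0.1299] [21 25 23]
284 [ 0.5238 -0.2138  0.1301] [21 23 20]
287 [ 0.5244 -0.2139  0.1351] [21 20 21]
290 [ 0.5237 -0.2138  0.137 ] [20 20 19]
293 [ 0.5233 -0.2137  0.1393] [20 21 19]
296 [ 0.5221 -0.2134  0.1399] [21 22 20]
299 [ 0.5215 -0.2132  0.1417] [21 19 19]
302 [ 0.5195 -0.2128  0.1405] [19 20 17]
305 [ 0.5187 -0.2126  0.1418] [19 19 18]
308 [ 0.5166 -0.2121  0.1406] [20 19 19]
311 [ 0.5158 -0.2119  0.1417] [18 15 17]
```

```bash
python3 - <<'E'
import numpy as np
P=np.load("P_wrist.npy")
for u in(296,300,304,308,312,318,324,328,332,336,340):
    c=P[225:312,u];m=(c[:,0]>.512)&(c[:,0]<.5275)&(c[:,2]>.08)&(c[:,2]<.16);print(u,m.sum(),[(int(225+i),c[i].round(3).tolist()) for i in np.nonzero(m)[0][:10:3]])
E
```

```text
296 1 [(299, [0.527, -0.205, 0.15])]
300 19 [(283, [0.527, -0.206, 0.132]), (287, [0.527, -0.206, 0.138]), (295, [0.527, -0.207, 0.147]), (299, [0.527, -0.207, 0.151])]
304 27 [(283, [0.527, -0.208, 0.133]), (286, [0.527, -0.208, 0.137]), (289, [0.527, -0.208, 0.141]), (292, [0.527, -0.208, 0.144])]
308 34 [(278, [0.527, -0.21, 0.128]), (281, [0.526, -0.209, 0.129]), (284, [0.525, -0.209, 0.129]), (287, [0.525, -0.209, 0.135])]
312 34 [(278, [0.527, -0.212, 0.13]), (281, [0.526, -0.211, 0.13]), (284, [0.524, -0.211, 0.13]), (287, [0.525, -0.211, 0.135])]
318 35 [(277, [0.527, -0.215, 0.13]), (280, [0.526, -0.214, 0.131]), (283, [0.524, -0.214, 0.13]), (286, [0.524, -0.214, 0.134])]
324 34 [(276, [0.527, -0.217, 0.13]), (279, [0.525, -0.217, 0.13]), (282, [0.524, -0.217, 0.131]), (285, [0.522, -0.216, 0.129])]
328 39 [(273, [0.527, -0.219, 0.127]), (276, [0.526, -0.219, 0.127]), (279, [0.524, -0.219, 0.127]), (282, [0.523, -0.218, 0.128])]
332 26 [(283, [0.524, -0.22, 0.132]), (286, [0.524, -0.22, 0.136]), (289, [0.525, -0.22, 0.141]), (292, [0.524, -0.22, 0.143])]
336 27 [(283, [0.524, -0.222, 0.133]), (286, [0.524, -0.222, 0.137]), (289, [0.524, -0.222, 0.14]), (292, [0.524, -0.222, 0.144])]
340 0 []
```

The comparison shows the fingers closed just above the bar: the tips are at z≈0.131 while the TCP reads 0.114. The real tips are therefore about 25 mm shorter than stated, which also explains the weak tin grip. I'll open and re-grasp 27 mm lower.

Emit:
arm_command(series=[[[0,0,-6],0],[[0,0,-6],0],[[0,0,-6],0],[[0,0,-6],0],[[0,0,-6],0]], grip=-1)

```text
time_s: 14.25
tool_pos: [0.5148, -0.2116, 0.1198]
tool_rot: [180.0, 0.0, -13.1]
force: [-0.4, -0.7, 0.1]
grip_width: 0.0323
grasp_force: 0.0
```

Emit:
arm_command(series=[[[0,0,0],0],[[0,0,0],0],[[0,0,0],0],[[0,0,15],0],[[0,0,33],0]])

```text
time_s: 14.75
tool_pos: [0.5154, -0.2119, 0.0864]
tool_rot: [180.0, -0.1, -13.1]
force: [1.1, 0.2, -0.2]
grip_width: 0.0726
grasp_force: 0.0
```

Emit:
arm_command(series=[[[0,0,0],0],[[0,0,0],0],[[0,0,0],0],[[0,0,0],0],[[0,0,0],0]], grip=1)

```text
time_s: 15.25
tool_pos: [0.5153, -0.2118, 0.0875]
tool_rot: [180.0, -0.1, -13.1]
force: [-0.3, 0.3, -0.9]
grip_width: 0.0482
grasp_force: 0.0
```

Emit:
arm_command(series=[[[0,0,0],0],[[0,0,0],0],[[0,0,0],0],[[0,0,0],0],[[0,0,0],0]])

```text
time_s: 15.75
tool_pos: [0.5149, -0.2116, 0.0869]
tool_rot: [180.0, -0.0, -13.1]
force: [-0.2, 0.8, 0.4]
grip_width: 0.0109
grasp_force: 25.0
```

Emit:
arm_command(series=[[[0,0,0],0],[[0,0,0],0],[[0,0,0],0],[[0,0,0],0],[[0,0,0],0]])

```text
time_s: 16.25
tool_pos: [0.5149, -0.2116, 0.0869]
tool_rot: [180.0, -0.0, -13.1]
force: [-0.1, 0.4, 0.2]
grip_width: 0.011
grasp_force: 25.0
```

The bar is pinched at 11 mm with 25 N. Now the straight push.

Emit:
arm_command(series=[[[0,-3,0],0],[[0,-8,0],0],[[0,-14,0],0],[[0,-20,0],0],[[0,-26,0],0]])

```text
time_s: 16.75
tool_pos: [0.521, -0.1856, 0.0869]
tool_rot: [180.0, -0.0, -13.1]
force: [0.0, -1.8, 1.0]
grip_width: 0.0113
grasp_force: 25.0
```

Emit:
arm_command(series=[[[0,-6,0],0],[[0,-12,0],0],[[0,-18,0],0],[[0,-24,0],0],[[0,-30,0],0]])

```text
time_s: 17.25
tool_pos: [0.5277, -0.1566, 0.0869]
tool_rot: [180.0, -0.0, -13.1]
force: [0.1, -1.8, 1.2]
grip_width: 0.0113
grasp_force: 25.0
```

Emit:
arm_command(series=[[[0,-6,0],0],[[0,-12,0],0],[[0,-18,0],0],[[0,-22,0],0],[[0,-24,0],0]])

```text
time_s: 17.75
tool_pos: [0.5333, -0.1329, 0.0869]
tool_rot: [-180.0, -0.0, -13.1]
force: [-0.0, -0.4, 1.3]
grip_width: 0.0114
grasp_force: 25.0
```

```bash
cat > meas.py <<'E'
from plan import *
# deck (z .03-.05) and tin from the wrist cloud: least-area rectangle of the deck rim
def meas():
    T,o=tool();p,P=cloud("wrist",T);cv2.imwrite(f"pics/m{o['time_s']:.2f}.png",p)
    y=np.radians(o["tool_rot"][2]);rel=(P[...,:2]-o["tool_pos"][:2]);fx=rel@u(y+np.pi/2);lx=rel@u(y)
    reg=(fx>-.05)&(fx<.2)&(abs(lx)<.08)
    m=reg&(P[...,2]>.036)&(P[...,2]<.052)
    r=cv2.minAreaRect(np.float32(P[m][:,:2]*1000));print("deck rect (partly hidden)",np.round(r[0],1),np.round(r[1],1),round(r[2],2))
    m=reg&(P[...,2]>.07)&(P[...,2]<.083)&(fx>.05);c,R=cv2.minEnclosingCircle(np.float32(P[m][:,:2]*1000));print("tin top",np.round(c,1),round(R,1),np.percentile(P[m][:,2],[5,50,95]).round(4))
    return T,o
E
python3 -c "
from meas import *
T,o=meas();print(o['tool_pos'],o['tool_rot'],o['force'],o['grip_width'])
plan(o['tool_pos'][:2],o['tool_rot'][2]+90,.045,.006,0)"
```

```text
deck rect (partly hidden) [554.5 -43.1] [150.8 100.3] 76.46
tin top [559.3 -31.2] 29.4 [0.075  0.0769 0.0781]
[ 0.53326452 -0.13292808  0.0868865 ] [-1.79985901e+02 -4.15514046e-03 -1.30931127e+01] [-0.0090517  -0.42538941  1.33536198] 0.011423625684571982
straight 0.0008829053526053371 arc 0.08856834602355425 R 0.20303963283476095 final 0.21106712800679867
[[[3.6, -6.0, 0], -0.025], [[7.6, -12.2, 0], -0.055], [[11.4, -18.5, 0], -0.084], [[15.0, -24.9, 0], -0.114], [[18.5, -31.4, 0], -0.143]]
[[[4.2, -6.1, 0], -0.03], [[8.2, -12.2, 0], -0.059], [[12.0, -18.5, 0], -0.089], [[15.6, -24.9, 0], -0.118], [[19.0, -31.5, 0], -0.148]]
[[[4.2, -6.1, 0], -0.03], [[8.2, -12.2, 0], -0.059], [[12.0, -18.5, 0], -0.089], [[15.6, -24.9, 0], -0.118], [[18.6, -31.4, 0], -0.145]]
[[[0.0, -6.0, 0], 0.0], [[-0.0, -12.0, 0], 0.0], [[-0.0, -18.0, 0], 0.0], [[-0.0, -24.0, 0], 0.0], [[-0.0, -30.0, 0], 0.0]]
[[[-0.0, -6.0, 0], 0.0], [[-0.0, -12.0, 0], 0.0], [[-0.0, -18.0, 0], 0.0], [[-0.0, -24.0, 0], 0.0], [[-0.0, -30.0, 0], 0.0]]
[[[-0.0, -6.0, 0], 0.0], [[-0.0, -12.0, 0], 0.0], [[-0.0, -18.0, 0], 0.0], [[-0.0, -24.0, 0], 0.0], [[-0.0, -30.0, 0], 0.0]]
[[[0.0, -6.0, 0], 0.0], [[-0.0, -12.0, 0], 0.0], [[-0.0, -18.0, 0], 0.0], [[-0.0, -24.0, 0], 0.0], [[-0.0, -30.0, 0], 0.0]]
[[[0.0, -6.0, 0], 0.0], [[0.0, -12.0, 0], 0.0], [[0.0, -18.0, 0], 0.0], [[0.0, -24.0, 0], 0.0], [[0.0, -30.0, 0], 0.0]]
[[[-0.0, -6.0, 0], 0.0], [[-0.0, -12.0, 0], 0.0], [[-0.0, -18.0, 0], 0.0], [[-0.0, -24.0, 0], 0.0], [[-0.0, -30.0, 0], 0.0]]
[[[-0.0, -6.0, 0], 0.0], [[0.0, -12.0, 0], 0.0], [[-0.0, -18.0, 0], 0.0], [[-0.0, -24.0, 0], 0.0], [[0.0, -30.0, 0], 0.0]]
[[[-0.0, -0.5, 0], 0.0], [[-0.0, -0.5, 0], 0.0], [[-0.0, -0.5, 0], 0.0], [[-0.0, -0.5, 0], 0.0], [[-0.0, -0.5, 0], 0.0]]
```

The deck is tracked cleanly: 150.8×100.3 mm, yaw 76.5°, centre (554.5,-43.1) mm. The tin is upright. On to the arc.

Emit:
arm_command(series=[[[3.6,-6,0],-0.025],[[7.6,-12.2,0],-0.055],[[11.4,-18.5,0],-0.084],[[15,-24.9,0],-0.114],[[18.5,-31.4,0],-0.143]])

```text
time_s: 18.3
tool_pos: [0.5588, -0.1066, 0.0868]
tool_rot: [-180.0, 0.0, -4.8]
force: [-0.7, -0.2, 1.7]
grip_width: 0.011
grasp_force: 25.0
```

Emit:
arm_command(series=[[[4.2,-6.1,0],-0.03],[[8.2,-12.2,0],-0.059],[[12,-18.5,0],-0.089],[[15.6,-24.9,0],-0.118],[[19,-31.5,0],-0.148]])

```text
time_s: 18.8
tool_pos: [0.5804, -0.0772, 0.0869]
tool_rot: [180.0, -0.0, 3.7]
force: [0.3, -1.4, 1.4]
grip_width: 0.0116
grasp_force: 25.0
```

Emit:
arm_command(series=[[[4.2,-6.1,0],-0.03],[[8.2,-12.2,0],-0.059],[[12,-18.5,0],-0.089],[[15.6,-24.9,0],-0.118],[[18.6,-31.4,0],-0.145]])

```text
time_s: 19.3
tool_pos: [0.5969, -0.0446, 0.0869]
tool_rot: [180.0, -0.0, 12.0]
force: [0.3, -1.2, 1.8]
grip_width: 0.0112
grasp_force: 25.0
```

```bash
python3 -c "
from meas import *
T,o=meas();print(o['tool_pos'],o['tool_rot'],o['force'],o['grip_width'])
b=np.array([.5342,.2517])-.092*u(np.radians(101.9));to((*b,.0869),11.9)"
```

```text
deck rect (partly hidden) [578.   45.8] [100.4 150.7] 11.69
tin top [577.7  58.8] 29.7 [0.0749 0.077  0.0782]
[ 0.59692431 -0.04458243  0.0869033 ] [ 1.79989392e+02 -2.09340050e-02  1.19788510e+01] [ 0.32969714 -1.20535371  1.78406575] 0.011232488835133638
t 19.35 pos [ 0.5971 -0.0425  0.0869] rot [-1.7992e+02 -5.0000e-02  1.2130e+01] w 0.0111 F [0.6 1.1 0.8]
shift mm [-1.000e-01 -2.089e+02  3.000e-01] turn 0.004
```

The deck yaw is 101.7° and the lateral offset to the bay is near zero, so the last leg is 210 mm straight.

Emit:
arm_command(series=[[[0,-6,0],0],[[0,-12,0],0],[[0,-18,0],0],[[0,-24,0],0],[[0,-30,0],0]])

```text
time_s: 19.85
tool_pos: [0.5902, -0.0152, 0.0869]
tool_rot: [180.0, -0.0, 11.8]
force: [1.3, -1.4, 2.3]
grip_width: 0.0112
grasp_force: 25.0
```

Emit:
arm_command(series=[[[0,-6,0],0],[[0,-12,0],0],[[0,-18,0],0],[[0,-24,0],0],[[0,-30,0],0]])

```text
time_s: 20.35
tool_pos: [0.5841, 0.0141, 0.0869]
tool_rot: [180.0, -0.0, 11.8]
force: [2.0, -1.3, 2.6]
grip_width: 0.0111
grasp_force: 25.0
```

Emit:
arm_command(series=[[[0,-6,0],0],[[0,-12,0],0],[[0,-18,0],0],[[0,-24,0],0],[[0,-30,0],0]])

```text
time_s: 20.85
tool_pos: [0.5779, 0.0434, 0.0869]
tool_rot: [180.0, -0.0, 11.8]
force: [1.9, -1.0, 2.3]
grip_width: 0.0114
grasp_force: 25.0
```

Emit:
arm_command(series=[[[0,-6,0],0],[[0,-12,0],0],[[0,-18,0],0],[[0,-24,0],0],[[0,-30,0],0]])

```text
time_s: 21.35
tool_pos: [0.5718, 0.0728, 0.0869]
tool_rot: [180.0, -0.0, 11.8]
force: [1.4, -0.4, 2.7]
grip_width: 0.0108
grasp_force: 25.0
```

Emit:
arm_command(series=[[[0,-6,0],0],[[0,-12,0],0],[[0,-18,0],0],[[0,-24,0],0],[[0,-30,0],0]])

```text
time_s: 21.85
tool_pos: [0.5656, 0.1022, 0.0869]
tool_rot: [180.0, -0.0, 11.8]
force: [2.3, -1.2, 2.0]
grip_width: 0.0114
grasp_force: 25.1
```

```bash
python3 -c "
from meas import *
T,o=meas();print(o['tool_pos'],o['tool_rot'],o['force'])
b=np.array([.5342,.2517])-.092*u(np.radians(101.9));to((*b,.0869),11.9)
p=cv2.imread('pics/m%.2f.png'%o['time_s']);P=cloud('wrist',T)[1]
# white tape on the worktop, as seen by the wrist: bay-frame coordinates
m=(p.min(2)>170)&(abs(P[...,2])<.008);q=P[m][:,:2]-[.5342,.2517];h=np.radians(101.9)
B=np.c_[q@u(h),q@u(h+np.pi/2)]*1000;k=(abs(B[:,0])<130)&(abs(B[:,1])<100);B=B[k]
for sx in(1,-1):
  for sy in(1,-1):
    c=B[(B[:,0]*sx>20)&(B[:,1]*sy>10)]
    if len(c)>20:print(sx,sy,len(c),np.percentile(c,[1,99],axis=0).round(1).tolist())
"
```

```text
deck rect (partly hidden) [548.1 192.8] [100.4 150.4] 10.89
tin top [547.5 205.7] 29.4 [0.0752 0.077  0.0782]
[0.56564388 0.1021954  0.08685739] [ 1.79994150e+02 -6.45627883e-03  1.18490978e+01] [ 2.31617254 -1.22649849  1.96844105]
t 21.9 pos [0.5652 0.1039 0.0868] rot [-179.93   -0.     11.93] w 0.0111 F [1.2 1.3 2. ]
shift mm [  0.2 -59.    0. ] turn 0.001
1 1 3785 [[27.6, 10.6], [91.4, 76.6]]
1 -1 6583 [[20.7, -98.9], [77.4, -11.3]]
-1 -1 2966 [[-100.8, -99.4], [-20.3, -47.7]]
```

On track: deck centre (548.1,192.8), yaw 100.9°, 59 mm to go.

Emit:
arm_command(series=[[[0,-6,0],0],[[0,-12,0],0],[[0,-18,0],0],[[0,-24,0],0],[[0,-30,0],0]])

```text
time_s: 22.45
tool_pos: [0.5594, 0.1316, 0.0868]
tool_rot: [180.0, -0.0, 11.8]
force: [2.3, -0.7, 3.1]
grip_width: 0.0109
grasp_force: 25.1
```

Emit:
arm_command(series=[[[0,-6,0],0],[[0,-12,0],0],[[0,-18,0],0],[[0,-24,0],0],[[0,-29,0],0]])

```text
time_s: 22.95
tool_pos: [0.5535, 0.1601, 0.0868]
tool_rot: [-180.0, -0.0, 11.9]
force: [1.6, -0.9, 3.0]
grip_width: 0.0109
grasp_force: 25.2
```

Emit:
arm_command(series=[[[0,-1,0],0],[[0,-1,0],0],[[0,-1,0],0],[[0,-1,0],0],[[0,-1,0],0]])

```text
time_s: 23.45
tool_pos: [0.5533, 0.1604, 0.0868]
tool_rot: [-180.0, 0.0, 11.8]
force: [1.8, 1.0, 2.7]
grip_width: 0.011
grasp_force: 25.2
```

```bash
python3 -c "
from meas import *
T,o=meas();print(o['tool_pos'],o['tool_rot'],o['force'])"
```

```text
deck rect (partly hidden) [536.5 251.3] [100.4 150.6] 10.43
tin top [535.9 263.9] 29.5 [0.0751 0.077  0.0782]
[0.55329413 0.16041661 0.08676879] [-1.79994447e+02  9.46114859e-03  1.18387244e+01] [1.78109459 0.95714609 2.72368115]
```

The deck is within about 2.5 mm and 1.5° of the bay centre. Releasing and rising.

Emit:
arm_command(series=[[[0,0,0],0],[[0,0,0],0],[[0,0,0],0],[[0,0,0],0],[[0,0,0],0]], grip=-0.5)

```text
time_s: 24.0
tool_pos: [0.5531, 0.1603, 0.0866]
tool_rot: [180.0, 0.0, 11.9]
force: [1.3, -1.2, -0.0]
grip_width: 0.0435
grasp_force: 0.0
```

Emit:
arm_command(series=[[[0,0,0],0],[[0,0,0],0],[[0,0,-10],0],[[0,0,-40],0],[[0,0,-80],0]])

```text
time_s: 24.5
tool_pos: [0.552, 0.16, 0.1666]
tool_rot: [-180.0, 0.2, 11.9]
force: [0.5, 0.3, 0.3]
grip_width: 0.0649
grasp_force: 0.0
```

Emit:
arm_command(series=[[[0,10,-40],0],[[0,40,-80],0],[[0,80,-80],0],[[0,120,-80],0],[[0,140,-80],0]])

```text
time_s: 25.0
tool_pos: [0.5829, 0.0185, 0.248]
tool_rot: [179.8, -0.1, 11.6]
force: [-0.4, -0.1, -0.4]
grip_width: 0.0655
grasp_force: 0.0
```

Emit:
arm_command(series=[[[0,40,0],0],[[0,80,0],0],[[0,120,0],0],[[0,140,0],0],[[0,140,0],0]])

```text
time_s: 25.5
tool_pos: [0.6108, -0.1175, 0.2468]
tool_rot: [180.0, 0.0, 11.5]
force: [-0.6, 0.6, -0.5]
grip_width: 0.0653
grasp_force: 0.0
```

```bash
python3 - <<'E'
from plan import *
p,P=cloud("top");cv2.imwrite("pics/fin.png",p);s,_=viewer.read_camera("scene");cv2.imwrite("pics/fins.png",s)
h=np.radians(101.9);bay=np.array([.5342,.2517]);q=P[...,:2]-bay
B=np.stack([q@u(h),q@u(h+np.pi/2)],-1)*1000
reg=(abs(B[...,0])<130)&(abs(B[...,1])<100)
m=reg&(P[...,2]>.034)&(P[...,2]<.052);r=cv2.minAreaRect(np.float32(B[m]));print("deck in bay frame",r,cv2.boxPoints(r).round(1).tolist())
m=reg&(P[...,2]>.07)&(P[...,2]<.083);print("tin",cv2.minEnclosingCircle(np.float32(B[m])),np.percentile(P[m][:,2],[5,50,95]))
w=reg&(p.min(2)>200)&(abs(P[...,2])<.01)
for sx in(1,-1):
  for sy in(1,-1):
    c=B[w&(B[...,0]*sx>40)&(B[...,1]*sy>20)];print(sx,sy,len(c),np.percentile(c,[1,99],axis=0).round(1).tolist() if len(c) else "")
print(env.get_obs()["time_s"])
# change vs. the first picture: blobs
d0=cv2.imread("pics/top0.png");g=cv2.absdiff(d0,p).max(2)>60
n,_,st,ce=cv2.connectedComponentsWithStats(np.uint8(g));print([(st[i,4],ce[i].round().tolist()) for i in range(1,n) if st[i,4]>15])
E
```

```text
deck in bay frame ((-2.6566009521484375, -2.408672332763672), (101.04552459716797, 150.9589080810547), 88.29356384277344) [[-79.5999984741211, -50.70000076293945], [71.30000305175781, -55.20000076293945], [74.30000305175781, 45.79999923706055], [-76.5999984741211, 50.29999923706055]]
tin ((-26.123241424560547, 2.9563775062561035), 66.36255645751953) [0.07231445 0.0758102  0.07991176]
1 1 160 [[59.7, 31.1], [104.2, 74.8]]
1 -1 146 [[59.2, -76.2], [103.2, -32.4]]
-1 1 162 [[-101.7, 31.1], [-57.3, 75.3]]
-1 -1 133 [[-101.4, -75.2], [-57.1, -31.3]]
25.6
[(np.int32(331), [420.0, 106.0]), (np.int32(2268), [393.0, 122.0]), (np.int32(5679), [359.0, 234.0]), (np.int32(23), [368.0, 174.0]), (np.int32(20), [371.0, 208.0]), (np.int32(2075), [211.0, 253.0]), (np.int32(125), [403.0, 256.0]), (np.int32(456), [456.0, 279.0]), (np.int32(31), [417.0, 290.0]), (np.int32(21), [416.0, 298.0]), (np.int32(23), [410.0, 312.0]), (np.int32(287), [299.0, 328.0]), (np.int32(2698), [611.0, 376.0]), (np.int32(17), [320.0, 353.0]), (np.int32(58), [439.0, 355.0]), (np.int32(28), [496.0, 356.0]), (np.int32(18), [514.0, 353.0]), (np.int32(16), [533.0, 355.0]), (np.int32(22), [298.0, 360.0]), (np.int32(1552), [377.0, 390.0]), (np.int32(5818), [386.0, 431.0]), (np.int32(26), [346.0, 382.0]), (np.int32(498), [286.0, 427.0]), (np.int32(1440), [620.0, 463.0]), (np.int32(260), [340.0, 452.0]), (np.int32(73), [267.0, 455.0]), (np.int32(42), [265.0, 473.0])]
```

```bash
python3 -c "
from cell import env
print(env.sign_off())"
```

```text
the job is handed in; nothing more can be done
None
```

The job is handed in at about 25.6 s: the tin is upright on the mat and the whole deck is inside the bay corners, at least 7 mm clear of the tape; I did not view the castors directly, but they should be trailing after the 210 mm straight final push.

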